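# Start up the tool presetter from its switch boxes

### The job

Start the tool presetter from its three grey switch boxes, using only the fingertips: first rock the wide rocker over by pressing its raised end fully down, then push the long bar key in as far as it goes so that it stays in, and last press the larger of the two round buttons fully down and let it come up again. Keep strictly to this order, leave the small round button alone, and do not lift, tip or shove the boxes or disturb the carton, tool holder and jar among them.

Things in the scene. Friction and masses are not known exactly. Their poses are not given: they have to be found in the camera images.
- rocker (a joint): Off-white rocker, rad: 0 = off (starts 0 to 0.05), 0.36 = over to its stop; friction, no spring: it stays where put; 3.5 N at the press point moves it. Top a shallow V of two wings, each 36 mm long, 42 mm wide, hinged where they meet, 48 mm above the mat. At 0 one wing is level, the other rises outward at 0.36 rad; at 0.36 the pressed wing is level, 3 mm above the housing, the other up.
- rocker_press (a point): Press point on top of the rocker's raised wing: 24 mm out from the hinge line, mid-width. It moves with the rocker: 56.5 mm above the mat at joint 0, 48 mm when fully over. Its frame turns with the rocker: at joint 0, x is level and points from the hinge to the raised end, y lies along the hinge, z is up.
- rocker_box: Rocker box: grey plastic housing with black rubber underside, 110 x 80 mm and 45 mm tall, 0.7 to 1.2 kg, standing loose on the mat. Origin: centre of its underside; x points to the rocker's end that is raised at the start; z up.
- bar (a joint): Off-white bar key of the bar box, m pushed down: 0 = out (starts between 0 and 0.0015), 0.009 = fully in. It has friction (about 5 N), no spring, and stays where it is pushed.
- bar_top (a point): Centre of the top of the bar key, 100 x 26 mm, long side along its x; z up. 58 mm above the mat when out, 49 mm when fully in (4 mm above the housing).
- bar_box: Bar box: grey plastic housing with black rubber underside, 140 x 70 mm and 45 mm tall, 0.7 to 1.2 kg, standing loose on the mat. Origin: centre of its underside; x along the bar key; z up.
- big (a joint): Larger round button (off-white, 42 mm diameter) of the two-button box, m pressed: 0 = up, 0.008 = fully down. It springs back; about 5.5 N holds it fully down.
- big_top (a point): Centre of the top of the larger round button; z up; 61 mm above the mat when up, 53 mm when fully down. It lies 30 mm from the box centre towards the box's -x.
- small (a joint): Small round button (off-white, 18 mm diameter), to be left alone, m pressed: 0 = up, 0.004 = fully down; springs back.
- small_top (a point): Centre of the top of the small round button, 51 mm above the mat, 70 mm from the centre of the larger one, 40 mm from the box centre towards the box's +x.
- button_box: Two-button box: grey plastic housing with black rubber underside, 140 x 80 mm and 45 mm tall, 0.7 to 1.2 kg, standing loose on the mat. Origin: centre of its underside; x points from the larger button to the small one; z up.
- carton: Bystander: small cardboard carton, 55 x 40 mm, 35 mm tall; origin at the centre of its underside, z up.
- holder: Bystander: steel tool holder standing on its 63 mm wide flange, tapering to 26 mm at the top, 75 mm tall; origin at the centre of its underside, z up.
- jar: Bystander: amber glass jar with a white cap, 48 mm diameter, 65 mm tall; origin at the centre of its underside, z up.
Things that resemble listed ones, but are neither listed nor needed, are in the scene too. What is shaped like the rocker_box but green, orange or turquoise is not meant.

How it is judged (in metres and radians):
On the way, in this order (a step that is already met when the one before it is completed fails the run):
1. the rocker is pressed over (beyond 0.30 of 0.36 rad) by the fingers (value of joint rocker above 0.3 rad and contact force between the fingers and rocker_box above 0.5 N), for 0.05 s.
2. the bar key is pushed in (beyond 7.5 of 9 mm) by the fingers (value of joint bar above 0.0075 m and contact force between the fingers and bar_box above 0.5 N), for 0.05 s.
3. the larger round button is pressed down (beyond 6.5 of 8 mm) by the fingers (value of joint big above 0.0065 m and contact force between the fingers and button_box above 0.5 N), for 0.05 s.
At the end, for the whole second after the job is handed in: The rocker is over (more than 0.30 of 0.36 rad), the bar key stays in (more than 7.5 of 9 mm), both round buttons are up again (within 1.5 mm), the boxes stand upright and at rest within 30 mm, and the bystanders within 20 mm, of where they were (value of joint rocker above 0.3 rad and value of joint bar above 0.0075 m and value of joint each of big, small below 0.0015 m and distance of each of rocker_box, bar_box, button_box from where it was at the start of the episode below 0.03 m and distance of each of carton, holder, jar from where it was at the start of the episode below 0.02 m and angle between each of rocker_box, bar_box, button_box, carton, holder, jar's own z axis and vertical below 0.1 rad and linear speed of each of rocker_box, bar_box, button_box, carton, holder, jar below 0.02 m/s); the robot touches nothing.
It fails at once if the bar key is pushed (beyond 4 mm) while the rocker is not over (value of joint bar above 0.004 m and value of joint rocker below 0.28 rad).
It fails at once if the larger button is pressed (beyond 3 mm) while the rocker is not over or the bar key is not in (value of joint big above 0.003 m and (value of joint rocker below 0.28 rad or value of joint bar below 0.007 m)).
It fails at once if the small button is pressed (beyond 2 mm) (value of joint small above 0.002 m).
It fails at once if a switch box is lifted (10 mm), tipped (0.2 rad) or shoved (30 mm) (height (world z) of any of rocker_box, bar_box, button_box above 0.01 m or angle between any of rocker_box, bar_box, button_box's own z axis and vertical above 0.2 rad or distance of any of rocker_box, bar_box, button_box from where it was at the start of the episode above 0.03 m).
It fails at once if a bystander is moved (20 mm) or tipped (0.3 rad) (distance of any of carton, holder, jar from where it was at the start of the episode above 0.02 m or angle between any of carton, holder, jar's own z axis and vertical above 0.3 rad).
It also fails if it takes over 43 s, if anything falls off the work surface, if the arm or the gripper's body presses on something with over 40 N, if the wrist force passes 120 N, or if a joint passes its speed limit or range.

### The arm

A 6-joint arm with a two-finger parallel gripper is mounted at the origin on the work surface. World frame = base frame: x ahead of the robot, y to its left, z up, the work surface at z = 0. Lengths are in mm, angles in rad, forces in N, time in s.
With the tool pointing down it reaches from about 350 to 975 mm from the base axis. Payload 7.1 kg.
Tool frame: the origin (TCP) lies at the very end of the fingers, on their centre line; the grasp point (between the pads) lies 19 mm behind it (ctrl.grip_depth is the distance from the TCP to the grasp point, in mm); x points along the fingers, z is the direction in which the jaws open and shut, and the axes are right-handed (so a half turn about x gives the same grasp; the last joint's range is limited). The gripper opens to 88 mm and grips with 3 to 60 N. Pads are 20 mm wide; open, the fingers measure 115 mm over their backs; the gripper's body (75 mm by 178 mm) begins 61 mm behind the grasp point.
Start: joints at [1.279, 0.423, 1.63, -0, 1.089, -0.019], TCP at [168.361, 601.88, 222.675] pointing down, gripper open.
Joint ranges: [-3, 3], [-0.9, 2.11], [0.09, 2.58], [-1.31, 4.45], [0.11, 2.69], [-2.54, 2.54]. Speed limits (rad/s): [2.39, 2.39, 3.01, 3.14, 3.14, 3.14].

### API

Orientations are given as a rotation vector (axis times angle).
In Python, from workcell import ctrl gives the robot as it stands. The module is installed in compiled form; this text tells all that it offers.
- The arm moves only by the tool send_rows, never from a script. Its argument "rows" is a list of rows, each a list of 4 numbers: the shift along the tool's x, y, z in mm, then the turn about the tool's x in rad. In form: [[x, y, z, turn], ...]. A call has 1 to 10 rows; each row shifts and turns the pose as measured when the row begins, along the tool's axes as they then stand; what a row does not reach is not made up. A row lasts 1/12 s, in which the tool goes at most 41.7 mm and 7.16 degrees, less where a joint would pass 70% of its speed; a pose out of reach is approached as far as the arm can. A call with a gripper value outside its range is refused whole. "fingers" is the opening, from 0 (shut) to 1 (fully open), set as the call begins (left out, the last holds). The fingers move at their own pace and stop on an object; the grip force is fixed at half the most. Time passes only in rows, so rows that do not move let the fingers close. It gives the time, the measured TCP pose, the force and the opening at its end, in the units of the state.
- ctrl.get_obs(): the state, without advancing time (a new reading comes with each control period).
- ctrl.get_image(name): name is "scene" or "top"; returns a dict with "img" (384x512x3 uint8, red, green, blue), "depth" (384x512 float32, mm along the optical axis (not along the pixel's ray), 0 where there is no reading), "mtx" (3x3 intrinsics, pixels), "dist_coeffs" ([k1, k2, p1, p2, k3] as OpenCV has them; the pictures are not rectified), "world_from_camera" (4x4, takes a point from camera to world coordinates). Camera axes: x right, y down, z forward; pixel columns grow to the right and rows downward; lengths in mm; the calibration is good to about 2 mm. A picture is of the moment at which its call begins.
- ctrl.close_job(): hands the job in, once; it reports no verdict.
The state is a dict: "t": time; "qpos": joint angles; "qvel": joint speeds; "joint_torque": joint torques, N m; "ee_pos": TCP position; "orientation": TCP orientation; "ft_force": force on the tool from outside, world axes, zero at the start; "moment": the same for the moment, N m; "width": finger opening in mm.
Only numpy, scipy, OpenCV 4.12 (cv2) and the standard library are available. Lean on these libraries where they do the work, as an engineer would, in place of code of your own. Each camera call takes 0.05 s, during which the arm holds its last target.

## Working session

There is one attempt and no reset: what is moved stays moved. The work goes in short steps, Python scripts to look and compute and a tool call to move; the robot and the scene stay as the last step left them, time stands still between calls to the robot, and variables do not carry over. Pictures are saved under pics/ and viewed, and the job is handed in when it is done.

Besides the shell and the picture viewer there is one more tool, called as a command line: name --pt "numbers of a row" for each row, then --argument value for the rest. send_rows: Moves the arm, as the interface text tells. Its arguments: {"type":"object","properties":{"rows":{"type":"array"},"fingers":{"type":"number"}},"required":["rows"]}

```bash
mkdir -p pics
cat > h.py <<'E'
import numpy as np,cv2
from workcell import ctrl
def grab(n):
    d=ctrl.get_image(n); np.savez(f'{n}.npz',**{k:np.array(v) for k,v in d.items()}); return d
def load(n): return np.load(f'{n}.npz')
def world(d):
    h,w=d['depth'].shape
    u,v=np.meshgrid(np.arange(w),np.arange(h))
    p=cv2.undistortPoints(np.stack([u,v],-1).reshape(-1,1,2).astype(np.float64),d['mtx'],d['dist_coeffs']).reshape(h,w,2)
    z=d['depth'].astype(float)
    P=np.dstack([p[...,0]*z,p[...,1]*z,z,np.ones_like(z)])
    return (P@d['world_from_camera'].T)[...,:3]
E
python3 - <<'E'
from h import *
o=ctrl.get_obs();print(o)
for n in('scene','top'):
    d=grab(n); cv2.imwrite(f'pics/{n}0.png',cv2.resize(d['img'][...,::-1],(800,600),interpolation=cv2.INTER_CUBIC))
    print(d['world_from_camera'])
E
```

```text
{'t': 0.0, 'qpos': array([ 1.27899130e+00,  4.23858215e-01,  1.63070823e+00, -2.33416549e-06,
        1.08858891e+00, -1.90316410e-02]), 'qvel': array([ 0.00136025,  0.0002219 ,  0.00024231, -0.00071077,  0.00133844,
       -0.00083641]), 'joint_torque': array([-2.23057919e-03, -5.44610631e+01, -2.73664713e+01,  6.43522432e-02,
        2.26806861e-02, -1.39751455e-04]), 'ee_pos': array([168.20831426, 601.34876845, 221.88368996]), 'orientation': array([-1.00690039,  1.32727055,  1.00536506]), 'ft_force': array([-0.32779557, -0.40473611,  0.80212842]), 'moment': array([-0.0483613 , -0.02247307,  0.02067113]), 'width': 87.82096135727564}
[[ 3.71037430e-01  7.35341568e-01 -5.67101405e-01  1.12251001e+03]
 [ 9.28474539e-01 -3.04497704e-01  2.12640961e-01 -2.29986940e+02]
 [-1.63173378e-02 -6.05436972e-01 -7.95725969e-01  9.92945988e+02]
 [ 0.00000000e+00  0.00000000e+00  0.00000000e+00  1.00000000e+00]]
[[-2.56618376e-02 -9.96357943e-01  8.13161759e-02  3.81006779e+02]
 [-9.99582453e-01  2.66552295e-02  1.11543244e-02  8.82453883e+00]
 [-1.32812010e-02 -8.09959821e-02 -9.96625938e-01  1.41302649e+03]
 [ 0.00000000e+00  0.00000000e+00  0.00000000e+00  1.00000000e+00]]
```

View pics/scene0.png

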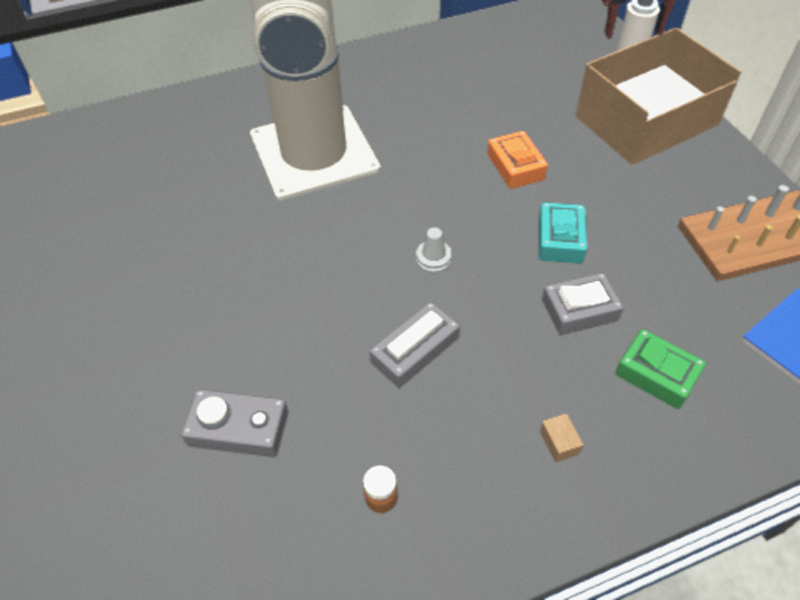

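View pics/top0.png

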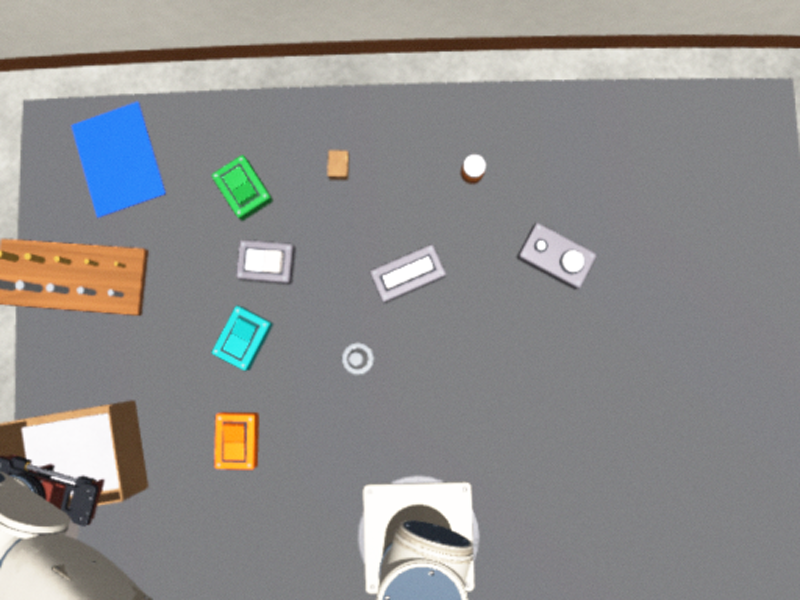

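The scene view (800x600) shows three grey boxes: the rocker box at about (583,300), the bar box at (415,342) and the button box at (235,422). In the top view they sit at (265,261), (408,272) and (557,256). Next I'll measure them with the depth data.

Run:
```python
from h import *
c={'scene':{'rock':(583,295),'bar':(415,335),'big':(212,411),'small':(259,418)},'top':{'rock':(265,261),'bar':(408,270),'big':(572,261),'small':(541,245)}}
for n in c:
    d=load(n);P=world(d);im=d['img'].astype(int)
    m=((im.min(-1)>185)&(P[...,2]>35)&(P[...,2]<75)).astype(np.uint8)
    k,l,st,ce=cv2.connectedComponentsWithStats(m)
    for nm,(u,v) in c[n].items():
        u=int(u*.64);v=int(v*.64)
        L=l[v,u]; 
        q=P[l==L]; print(n,nm,L,len(q),P[v,u].round(1),'med',np.median(q,0).round(1),'mean',q.mean(0).round(1))
        r=cv2.minAreaRect(q[:,:2].astype(np.float32)); print('  rect',r)
        if nm=='rock':
            A=np.c_[q[:,:2]-q[:,:2].mean(0),np.ones(len(q))]
            print('  grad',np.linalg.lstsq(A,q[:,2],rcond=None)[0], np.percentile(q[:,2],[2,10,50,90,98]))
    # housing tops
    for nm,(u,v) in c[n].items():
        if nm=='small':continue
        u=int(u*.64);v=int(v*.64)
        w=np.linalg.norm(P[...,:2]-P[v,u,:2],axis=-1)<130
        sat=im.max(-1)-im.min(-1)
        mm=(w&(P[...,2]>38)&(P[...,2]<75)&(sat<40)&(P[...,2]>0)).astype(np.uint8)
        k,l2,st,ce=cv2.connectedComponentsWithStats(mm); q=P[l2==l2[v,u]]
        print(n,nm,'box',len(q),cv2.minAreaRect(q[:,:2].astype(np.float32)))
    cr=[(340,160,70,60),(320,0,0,0)]
d=load('scene');a=cv2.resize(d['img'][165:220,335:410,::-1],(750,550),interpolation=cv2.INTER_CUBIC);cv2.imwrite('pics/rockc.png',a)
```

```text
scene rock 9 389 [566.1 298.   45.4] med [568.8 296.6  47.5] mean [568.2 296.3  48.6]
  rect ((564.0286865234375, 299.073974609375), (76.39820861816406, 54.580631256103516), 83.33773803710938)
  grad [ 3.59233337e-02 -1.21926556e-01  4.85961527e+01] [42.22613079 44.1163049  47.51069912 55.03059545 57.39993462]
scene bar 13 405 [542.4   4.   58.8] med [536.8   6.5  54.7] mean [535.9   6.7  53.7]
  rect ((531.2916259765625, 9.742778778076172), (36.33995819091797, 108.6185531616211), 22.36541175842285)
scene big 23 265 [ 555. -324.   61.] med [ 549.6 -323.5   58.1] mean [ 549.2 -323.6   57.1]
  rect ((544.5437622070312, -323.82415771484375), (40.730228424072266, 54.848575592041016), 88.7581787109375)
scene small 25 50 [ 581.9 -263.1   44.7] med [ 585.7 -262.9   48.6] mean [ 584.7 -262.9   48.5]
  rect ((584.331298828125, -263.2292785644531), (18.82115936279297, 17.908031463623047), 81.49249267578125)
scene rock box 1035 ((569.4457397460938, 298.18792724609375), (110.28097534179688, 82.88065338134766), 83.04905700683594)
scene bar box 1289 ((537.5130615234375, 7.480438232421875), (71.121
[... 728 characters left out ...]
.6   45.4] mean [ 561.9 -297.3   47.4]
  rect ((563.41455078125, -296.2972717285156), (132.33370971679688, 73.20332336425781), 60.402374267578125)
top small 4 28 [ 584.8 -261.6   51.5] med [ 582.4 -262.1   49.8] mean [ 583.1 -262.5   49.7]
  rect ((583.5982055664062, -263.90887451171875), (17.549365997314453, 16.162248611450195), 87.24508666992188)
top rock box 862 ((568.499755859375, 297.816650390625), (112.31134796142578, 80.43403625488281), 83.43607330322266)
top bar box 973 ((535.8651733398438, 9.375480651855469), (70.5836181640625, 139.23619079589844), 22.039817810058594)
top big box 1079 ((563.2625122070312, -296.074951171875), (141.65438842773438, 78.9581069946289), 60.49074935913086)
```

View pics/rockc.png

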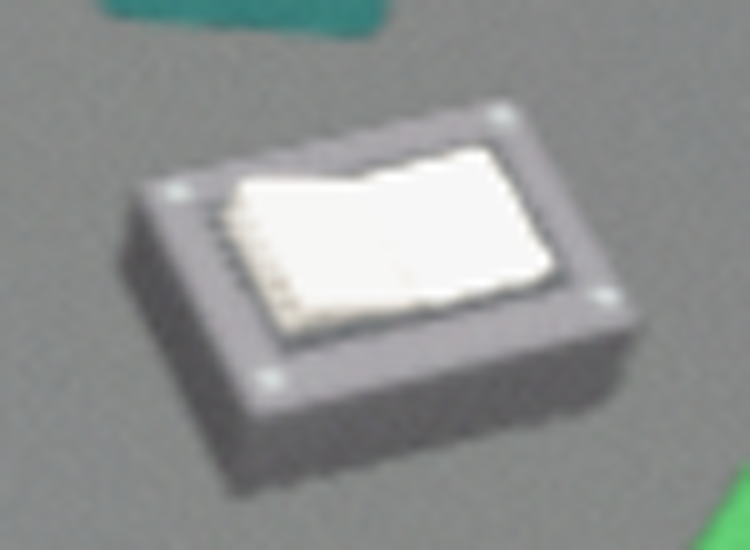

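The raised end of the rocker faces -y: dz/dy is negative in both views, and the taller side face is at crop (260,250). The box sizes agree with the spec. Next I'll work out the moves.

```bash
cat > mv.py <<'E'
from h import *
from scipy.spatial.transform import Rotation as Ro
T={'rock':((566.2,275.5),np.deg2rad(83.2)),'bar':((536.3,8.0),np.deg2rad(112.)),'big':((549.5,-323.),np.deg2rad(60.5))}
def go(nm,z,ydir=True):
    o=ctrl.get_obs();R=Ro.from_rotvec(o['orientation']).as_matrix()
    (x,y),a=T[nm]; 
    cur=np.arctan2(R[1,1],R[0,1]) if ydir else np.arctan2(R[1,2],R[0,2])
    da=(a-cur+np.pi/2)%np.pi-np.pi/2   # world yaw change
    print('t',o['t'],'ee',o['ee_pos'].round(1),'F',o['ft_force'].round(2),'w',round(o['width'],1),'toolx',R[:,0].round(3),'tooly',R[:,1].round(3),'q5',o['qpos'][[0,5]].round(2))
    print('turn about tool x (first):',round(-da,4))
    d=np.array([x,y,z])-o['ee_pos']
    R2=R@Ro.from_rotvec([-da,0,0]).as_matrix()
    print('shift before turn',(R.T@d).round(1),' after turn',(R2.T@d).round(1))
E
python3 -c "
from mv import *
go('rock',110)"
```

```text
t 0.1 ee [168.2 601.4 222. ] F [0.34 0.79 0.1 ] w 87.9 toolx [-0.    -0.001 -1.   ] tooly [-0.963  0.269  0.   ] q5 [ 1.28 -0.02]
turn about tool x (first): 1.4167
shift before turn [ 112.3 -471.1 -206.5]  after turn [ 112.3 -276.4  433.8]
```

send_rows --pt "0 -36 -16 0" --pt "0 -36 -16 0" --pt "0 -36 -16 0" --pt "0 -36 -16 0" --pt "0 -36 -16 0" --pt "0 -36 -16 0" --pt "0 -36 -16 0" --pt "0 -36 -16 0" --pt "0 -36 -16 0" --pt "0 -36 -16 0" --fingers 0

```text
t: 0.93
ee_pos: [477.2, 344.4, 218.2]
orientation: [-1.017, 1.327, 1.017]
ft_force: [0.0, 0.1, 0.6]
width: 24.8
```

send_rows --pt "0 0 0 0.12" --pt "0 0 0 0.12" --pt "0 0 0 0.12" --pt "0 0 0 0.12" --pt "0 0 0 0.12" --pt "0 0 0 0.12" --pt "0 0 0 0.12" --pt "0 0 0 0.12" --pt "0 0 0 0.12" --pt "0 0 0 0.12"

```text
t: 1.77
ee_pos: [483.3, 334.2, 214.0]
orientation: [-0.057, 1.58, 0.044]
ft_force: [-0.0, -0.3, 0.1]
width: 0.2
```

```bash
python3 -c "
from mv import *
go('rock',90)"
```

```text
t 1.7667 ee [483.3 334.2 214. ] F [-0.04 -0.34  0.13] w 0.2 toolx [-0.01  -0.009 -1.   ] tooly [-0.064  0.998 -0.008] q5 [0.59 0.52]
turn about tool x (first): 0.1828
shift before turn [123.7 -62.9  80.2]  after turn [123.7 -47.3  90.3]
```

send_rows --pt "0 0 0 0.1" --pt "0 0 0 0.09" --pt "20 -8 15 0" --pt "20 -8 15 0" --pt "20 -8 15 0" --pt "20 -8 15 0" --pt "20 -8 15 0" --pt "15 -7 14 0" --pt "0 0 0 0"

```text
t: 2.52
ee_pos: [565.3, 272.5, 92.9]
orientation: [0.104, 1.578, -0.118]
ft_force: [-0.6, -0.4, -0.3]
width: 0.4
```

```bash
python3 -c "
from mv import *
go('rock',70)"
```

```text
t 2.5167 ee [565.3 272.5  92.9] F [-0.56 -0.4  -0.31] w 0.4 toolx [-0.011 -0.008 -1.   ] tooly [ 0.14  0.99 -0.01] q5 [0.43 0.58]
turn about tool x (first): -0.022
shift before turn [22.9  3.3  0.6]  after turn [22.9  3.3  0.7]
```

send_rows --pt "12 3 0.5 -0.02" --pt "11 0 0 0" --pt "0 0 0 0"

```text
t: 2.77
ee_pos: [565.2, 275.3, 67.6]
orientation: [0.087, 1.58, -0.102]
ft_force: [-0.0, -0.1, 0.7]
width: 0.5
```

```bash
python3 -c "
from mv import *
go('rock',48)
d=grab('scene');cv2.imwrite('pics/s1.png',cv2.resize(d['img'][130:250,300:460,::-1],(800,600),interpolation=cv2.INTER_CUBIC))"
```

```text
t 2.7667 ee [565.2 275.3  67.6] F [-0.01 -0.09  0.7 ] w 0.5 toolx [-0.012 -0.009 -1.   ] tooly [ 0.12   0.993 -0.01 ] q5 [0.44 0.56]
turn about tool x (first): -0.0012
shift before turn [19.5  0.5  1.2]  after turn [19.5  0.5  1.2]
```

View pics/s1.png

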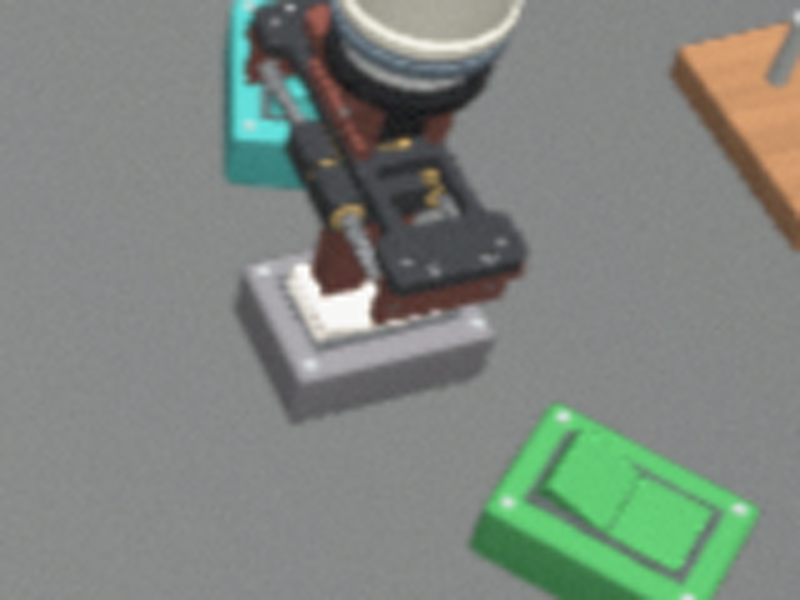

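The fingertips are just above the raised wing, at crop (340,285), so I'll press.

send_rows --pt "4 0 0.5 0" --pt "4 0 0 0" --pt "4 0 0 0" --pt "4 0 0 0"

```text
t: 3.15
ee_pos: [566.3, 277.8, 54.5]
orientation: [0.086, 1.576, -0.097]
ft_force: [-0.3, -1.9, 3.6]
width: 0.6
```

send_rows --pt "4 0 0 0" --pt "3 0 0 0" --pt "3 0 0 0"

```text
t: 3.4
ee_pos: [566.6, 277.7, 47.4]
orientation: [0.086, 1.575, -0.097]
ft_force: [-14.8, -7.6, 53.2]
width: 0.3
```

send_rows --pt "0 0 0 0" --pt "-3 0 0 0" --pt "-10 0 0 0" --pt "-20 0 0 0" --pt "-20 0 0 0" --pt "0 0 0 0"

```text
t: 3.9
ee_pos: [566.7, 278.5, 103.8]
orientation: [0.087, 1.576, -0.097]
ft_force: [1.5, 1.1, 0.1]
width: 0.4
```

```bash
python3 -c "
from mv import *
go('bar',95,False)
d=grab('scene');cv2.imwrite('pics/s2.png',cv2.resize(d['img'][130:250,300:460,::-1],(800,600),interpolation=cv2.INTER_CUBIC))"
```

```text
t 3.9 ee [566.7 278.5 103.8] F [1.5  1.06 0.09] w 0.4 toolx [-0.007 -0.006 -1.   ] tooly [ 0.117  0.993 -0.007] q5 [0.44 0.56]
turn about tool x (first): 1.0697
shift before turn [  10.7 -272.1    1.5]  after turn [  10.7 -129.4  239.4]
```

View pics/s2.png

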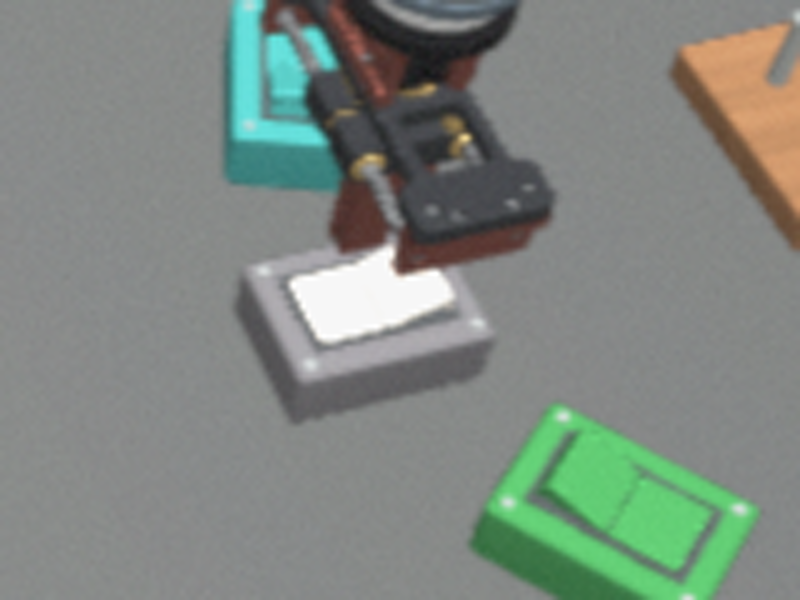

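The rocker is over: its left wing lies level at crop (340,305) and the right wing is up. Next is the bar; it ends 4 mm above its housing, so I don't need to turn the tool.

send_rows --pt "0 -34 0.2 0" --pt "0 -34 0.2 0" --pt "0 -34 0.2 0" --pt "0 -34 0.2 0" --pt "0 -34 0.2 0" --pt "0 -34 0.2 0" --pt "0 -34 0.2 0" --pt "0 -32 0 0" --pt "0 0 0 0"

```text
t: 4.7
ee_pos: [531.4, 2.1, 96.3]
orientation: [0.082, 1.582, -0.091]
ft_force: [1.0, -0.5, 0.3]
width: 0.1
```

```bash
python3 -c "
from mv import *
go('bar',65,False)"
```

```text
t 4.7 ee [531.4   2.1  96.3] F [ 1.01 -0.46  0.26] w 0.1 toolx [-0.013 -0.005 -1.   ] tooly [ 0.11   0.994 -0.007] q5 [-0.02  0.1 ]
turn about tool x (first): 1.0765
shift before turn [31.2  6.6  4.6]  after turn [31.2  7.2 -3.6]
```

send_rows --pt "12 6.5 4.5 0" --pt "11 0 0 0" --pt "6 0 0 0" --pt "0 0 0 0"

```text
t: 5.03
ee_pos: [534.6, 6.8, 63.3]
orientation: [0.086, 1.585, -0.095]
ft_force: [-0.2, 0.8, -0.1]
width: 0.4
```

```bash
python3 -c "
from mv import *
go('bar',49,False)
d=grab('scene');cv2.imwrite('pics/s3.png',cv2.resize(d['img'][160:280,190:350,::-1],(800,600),interpolation=cv2.INTER_CUBIC))"
```

```text
t 5.0333 ee [534.6   6.8  63.3] F [-0.17  0.76 -0.1 ] w 0.4 toolx [-0.016 -0.005 -1.   ] tooly [ 0.115  0.993 -0.007] q5 [-0.01  0.11]
turn about tool x (first): 1.0717
shift before turn [14.3  1.5  1.8]  after turn [14.3  2.3 -0.5]
```

View pics/s3.png

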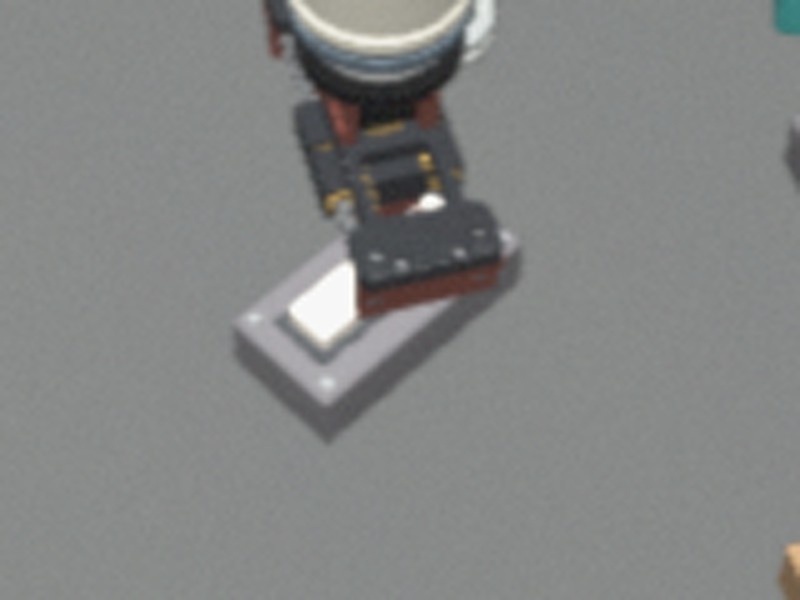

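The fingers are hidden behind the gripper plate at crop (425,260), in line with the bar. Pressing now.

send_rows --pt "4 1.5 1.5 0" --pt "4 0 0 0" --pt "4 0 0 0" --pt "3 0 0 0"

```text
t: 5.42
ee_pos: [536.6, 9.2, 48.9]
orientation: [0.082, 1.584, -0.093]
ft_force: [-8.4, -2.2, 43.7]
width: 0.3
```

send_rows --pt "0 0 0 0" --pt "-3 0 0 0" --pt "-12 0 0 0" --pt "-20 0 0 0" --pt "-20 0 0 0" --pt "0 -34 0 0" --pt "0 -34 0 0" --pt "0 -34 0 0" --pt "0 0 0 0"

```text
t: 6.17
ee_pos: [529.1, -91.8, 112.6]
orientation: [0.076, 1.578, -0.087]
ft_force: [0.5, 0.9, 0.8]
width: 0.2
```

```bash
python3 -c "
from mv import *
go('big',100)
d=grab('scene');cv2.imwrite('pics/s4.png',cv2.resize(d['img'][160:280,190:350,::-1],(800,600),interpolation=cv2.INTER_CUBIC))
P=world(d)
q=P[205:225,245:290].reshape(-1,3);im=d['img'][205:225,245:290].reshape(-1,3).min(-1);q=q[im>210];print(len(q),np.percentile(q[:,2],[10,50,90]))"
```

```text
t 6.1667 ee [529.1 -91.8 112.6] F [0.46 0.85 0.78] w 0.2 toolx [-0.009 -0.006 -1.   ] tooly [ 0.103  0.995 -0.007] q5 [-0.19 -0.08]
turn about tool x (first): 0.4113
shift before turn [  13.8 -227.8   44.3]  after turn [  13.8 -191.1  131.7]
295 [43.89598049 46.46757005 48.87563534]
```

View pics/s4.png

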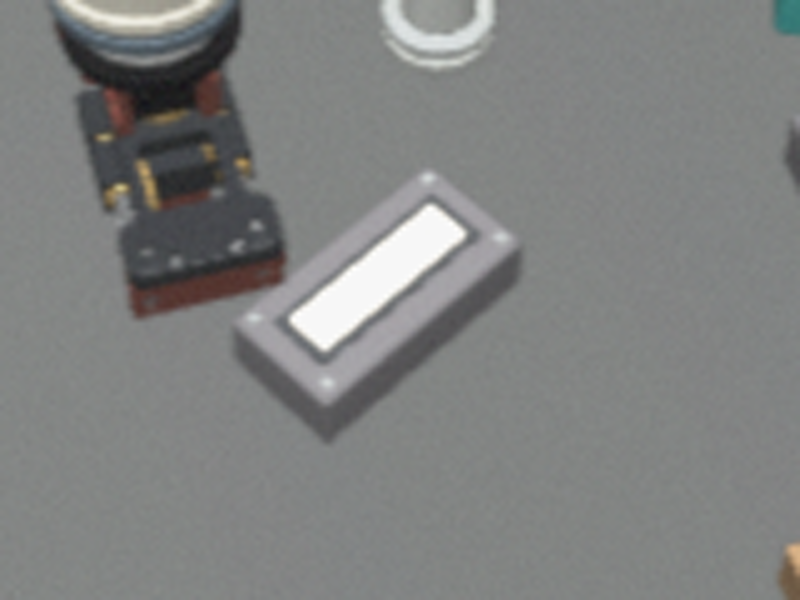

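The bar key is in: its top is now at about 47 mm where the same camera read 54.7 mm before, and its side face no longer shows (crop (378,278)). On to the larger button.

send_rows --pt "0 -33 6.5 0" --pt "0 -33 6.5 0" --pt "0 -33 6.5 0" --pt "0 -33 6.5 0" --pt "0 -33 6.5 0" --pt "0 -33 6.5 0" --pt "0 -28 5 0" --pt "0 0 0 0"

```text
t: 6.88
ee_pos: [554.6, -321.0, 117.4]
orientation: [0.073, 1.573, -0.08]
ft_force: [-0.5, 0.5, 1.2]
width: 0.8
```

```bash
python3 -c "
from mv import *
go('big',70)"
```

```text
t 6.8833 ee [ 554.6 -321.   117.4] F [-0.54  0.48  1.2 ] w 0.8 toolx [-0.004 -0.004 -1.   ] tooly [ 0.098  0.995 -0.004] q5 [-0.54 -0.44]
turn about tool x (first): 0.4171
shift before turn [47.5 -2.3 -4.7]  after turn [47.5 -4.  -3.4]
```

send_rows --pt "20 -2 -5 0" --pt "17 0 0 0" --pt "10 0 0 0" --pt "0 0 0 0"

```text
t: 7.22
ee_pos: [552.0, -320.6, 71.0]
orientation: [0.075, 1.569, -0.081]
ft_force: [-0.6, 0.6, 0.3]
width: 0.4
```

```bash
python3 -c "
from mv import *
go('big',53)
d=grab('scene');cv2.imwrite('pics/s5.png',cv2.resize(d['img'][210:330,70:230,::-1],(800,600),interpolation=cv2.INTER_CUBIC))"
```

```text
t 7.2167 ee [ 552.  -320.6   71. ] F [-0.65  0.59  0.28] w 0.4 toolx [ 0.    -0.004 -1.   ] tooly [ 0.099  0.995 -0.004] q5 [-0.54 -0.44]
turn about tool x (first): 0.4155
shift before turn [18.  -2.6 -2.2]  after turn [18.  -3.2 -1. ]
```

View pics/s5.png

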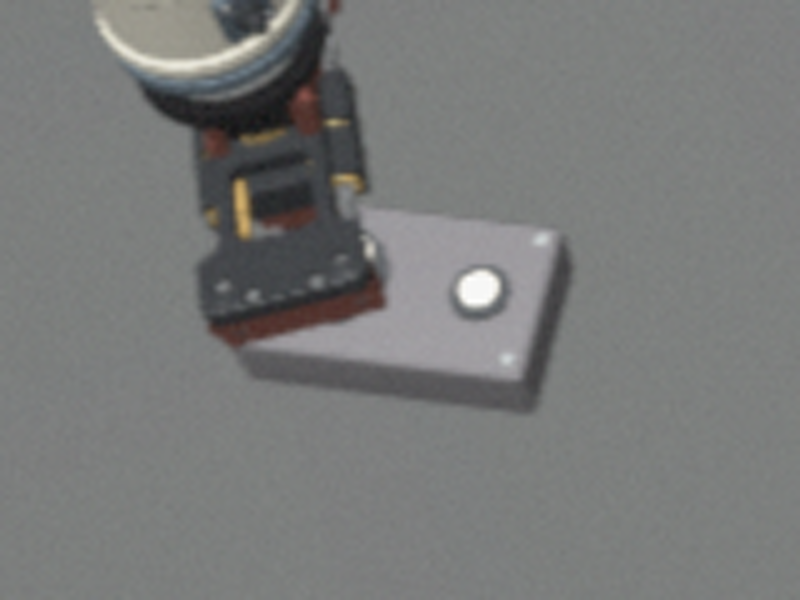

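The larger button is hidden behind the gripper, with its edge showing at crop (370,250). The small button at (478,290) is clear. Pressing now.

send_rows --pt "4 -2.5 -2 0" --pt "4 0 0 0" --pt "4 0 0 0" --pt "4 0 0 0" --pt "3 0 0 0"

```text
t: 7.68
ee_pos: [552.3, -321.6, 55.1]
orientation: [0.07, 1.565, -0.08]
ft_force: [-2.7, -0.1, 4.3]
width: 0.5
```

send_rows --pt "3 0 0 0" --pt "2 0 0 0"

```text
t: 7.85
ee_pos: [552.5, -321.8, 52.8]
orientation: [0.07, 1.565, -0.08]
ft_force: [-10.2, 5.4, 32.3]
width: 0.6
```

At the stop (z 52.8, 32 N). Releasing and retreating.

send_rows --pt "0 0 0 0" --pt "-3 0 0 0" --pt "-10 0 0 0" --pt "-20 0 0 0" --pt "-30 0 0 0" --pt "-30 0 0 0" --pt "-30 0 0 0" --pt "0 0 -35 0" --pt "0 0 -35 0" --pt "0 0 -35 0"

```text
t: 8.68
ee_pos: [452.8, -312.6, 185.9]
orientation: [0.065, 1.555, -0.082]
ft_force: [-1.1, -0.5, 1.1]
width: 0.5
```

send_rows --pt "0 0 0 0" --pt "0 0 0 0" --pt "0 0 0 0"

```text
t: 8.93
ee_pos: [447.0, -311.3, 187.2]
orientation: [0.068, 1.557, -0.084]
ft_force: [-0.7, -0.7, 0.2]
width: 0.7
```

```bash
python3 -c "
from mv import *
a=load('scene')
d=grab('scene');cv2.imwrite('pics/s6.png',cv2.resize(d['img'][...,::-1],(800,600),interpolation=cv2.INTER_CUBIC))
P=world(d);o=ctrl.get_obs();print(o['t'],o['ee_pos'],o['ft_force'])
for n,(u,v) in {'big':(212,411),'small':(259,418),'bar':(415,335)}.items():
    u=int(u*.64);v=int(v*.64);print(n,np.median(P[v-2:v+3,u-2:u+3].reshape(-1,3),0).round(1))
"
```

```text
8.9833 [ 447.60416611 -311.59609582  187.25273496] [-0.36295706  0.16671475  0.11506182]
big [ 553.  -324.3   58.8]
small [ 584.6 -263.    49. ]
bar [534.9   7.2  46.3]
```

View pics/s6.png

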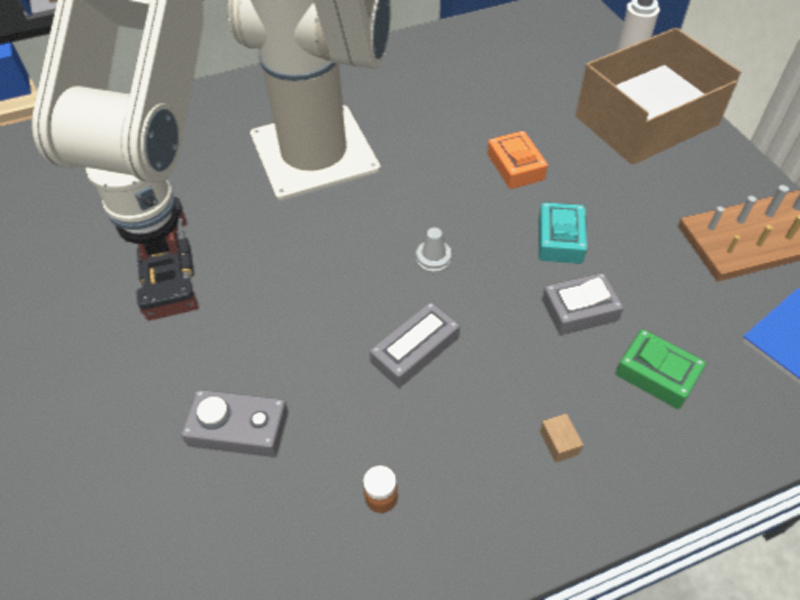

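The picture shows the rocker over (583,297), the bar in (415,335), the big button up (212,411), nothing else displaced and the arm clear.

```bash
python3 -c "
from workcell import ctrl
print(ctrl.close_job())"
```

```text
the job is handed in; nothing more can be done
None
```

I pressed all three switches in the required order with the closed fingertips, and handed the job in at about 9 s. `close_job` gives no verdict, so what follows rests on my own readings.

| Step | Tool height at the stop | Stop height in the spec | Force |
|---|---|---|---|
| Rocker pressed over | 47.4 mm | 48 mm | about 53 N |
| Bar key pushed in | 48.9 mm | 49 mm | about 44 N |
| Larger button pressed, then released | 52.8 mm | 53 mm | about 32 N |

**Final state:** the last picture shows the rocker over, the bar in, the boxes and bystanders where they started, and the arm clear of everything. I judged the boxes and bystanders by eye from the picture and did not re-measure them.

**Disagreement:** the final depth readings were about 2–3 mm below the expected heights: larger button 58.8 mm against 61, small button 49.0 against 51, bar 46.3 against 49. The shift is about the same for all three, so I took it as camera offset. It is larger than the 1.5 mm tolerance on the buttons, so depth alone doesn't prove they came fully up. The small button was never touched, though, and reads low by the same amount.

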